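Ease a tight box lid up evenly with a two-ended wedge

TASK

The press-fit lid of the storage box is stuck. Using the two-ended wooden wedge that lies on the coaster, work a tip into the seam under the lug at one end of the lid and then the other, turn and turn about, so that the lid never tips more than about 2.5 degrees, until the wedge has gone in to its shoulder at both ends and the lid stands up loose and about level; push slowly by feel, never harder than about 15 N, touch the box with nothing but the wedge, and leave the other things where they are. Then lay the wedge flat on the coaster again, about centred, and let go.

Things in the scene. Friction and masses are not known exactly. Their poses are not given: they have to be found in the camera images.
- box: Grey storage box, fixed on its soft foot. Origin on its vertical mid-line, 0 to 4 mm above the counter (the foot squashes differently each time). x across (106 mm over the lid), y along it, z up. At each end (+y, -y) a flat ledge 50 mm wide runs out to 112 mm from the middle, its top 60 mm above the origin. Above it a lid lug, 46 mm wide and 8 mm thick, sticks out from the lid.
- ledge_a (a point): Middle of the outer top edge of the ledge at the box's +y end (112 mm from the middle, 60 mm above the box's origin). Axes as the box's. The lid lug above is a stiff slide and is NOT measured: its end is anywhere from 76 to 100 mm from the middle, each end its own. The seam under it is 5 mm high with the lid down, clear 28 mm deep; the outer 12 mm of ledge is always bare, to land a tip on.
- ledge_b (a point): The same at the box's -y end.
- rim_a (a point): Point on the lid's upper rim at its +y end, 60 mm from the middle on the centre line; 71 mm above the box's origin with the lid down (it may start up to 0.7 mm higher), about 78.7 to 81 mm once the wedge has been home at both ends. Moves with the lid.
- rim_b (a point): The same at the box's -y end.
- lid_top (a point): Centre of the lid's top face, 75 mm above the box's origin when down; z is the lid's normal. The lid only rises and tips end to end. Each end is held by its own friction seal under its rim point: about 3 to 4 N up at a lug raises that end alone, the far rim staying put; an end stays where it is left. Over the lid nothing stands higher than 90 mm above the box's origin.
- wedge_mid (a point): Centre of the loose light-wood wedge, 17 mm above its flat sole; x along it; 136 mm over both tips. Handle block 80 mm long, 24 wide, 34 high; beyond each handle end (the shoulder, 40 mm from centre) a 22 mm wide blade runs 28 mm along the sole, its top sloping from 14.3 mm thick at the shoulder to 2.5 at the tip. Both ends alike: no need to turn it round. About 70 g.
- coaster_top (a point): Centre of the top of the round dark wooden coaster, 96 mm across, 8 mm thick, fixed to the counter. The wedge lies on it at the start. Of the wedge's work: sole on the ledge, the blade lifts a lug 0.42 mm per mm pushed in once it bites, about 9 mm when its shoulder meets the lug's end; sliding it in takes about 3 to 9 N, and the shoulder is felt as a sharp rise.
- saucer: White saucer, 110 mm across, 16 mm high, origin under its centre. Leave alone.
- mugs: Stack of three white mugs stuck in one another, 84 mm across and 155 mm high, origin under its centre. Leave alone.
- kettle: Domed steel kettle, 160 mm across, about 200 mm high over its handle, origin under its centre. Leave alone.
- jar: Glass jar 72 mm across, 100 mm high. Leave alone.
- spoon: Dark silicone spoon 260 mm long lying on the far side. Leave alone.
There are look-alikes about, which are no part of the job. Leave any red or turquoise look-alike of the part that bears wedge_mid alone.

How it is judged:
By the outcome, as a careful person would: the job done as asked, in the order asked, and still so for the second after the job is handed in, with the robot touching nothing.
It also fails if it takes over 72 s, if anything falls off the work surface, if the arm or the gripper's body presses on something with over 40 N, if the wrist force passes 120 N, or if a joint passes its speed limit or range.

ROBOT

A 6-joint arm with a two-finger parallel gripper is mounted at the origin on the work surface. World frame = base frame: x ahead of the robot, y to its left, z up, the work surface at z = 0. Lengths are in m, angles in rad, forces in N, time in s.
With the tool pointing down it reaches from about 0.375 to 0.925 m from the base axis. Payload 5.7 kg.
Tool frame: the origin (TCP) lies at the very end of the fingers, on their centre line; the grasp point (between the pads) lies 19 mm behind it; x points along the fingers, z is the direction in which the jaws open and shut, and the axes are right-handed (so a half turn about x gives the same grasp; the last joint's range is limited). The gripper opens to 85 mm and grips with 20 to 120 N. Pads are 22 mm wide; open, the fingers measure 114 mm over their backs; the gripper's body (76 mm by 85 mm) begins 54 mm behind the grasp point. The pads swing forward as they close: fully open they stand 13 mm farther back than shut.
Start: joints at [-1.37, 0.359, 1.51, -0, 1.272, -0.115], TCP at [0.186, -0.57, 0.231] pointing down, gripper open.
Joint ranges: [-2.97, 2.97], [-1.01, 2.36], [0.21, 2.38], [-0.96, 4.11], [0.2, 2.71], [-2.98, 2.98]. Speed limits (rad/s): [2.39, 2.39, 3.14, 3.14, 3.14, 3.14].

INTERFACE

Orientations are given as a 3x3 rotation matrix whose columns are the frame's x, y, z axes.
In Python, from rig import arm gives the robot as it stands.
- The arm moves only by the tool drive_tool, never from a script. Its argument "increments" is a list that holds one entry, the list of rows, each a list of 7 numbers: the shift along the tool's x, y, z in m, then the turn, a rotation vector about the tool's x, y, z in degrees, then the closure, from 0 (fully open) to 1 (shut). In form: [[[tx, ty, tz, ax, ay, az, hand], ...]]. A call has 1 to 5 rows; each row is the pose to reach, as a shift and turn from the pose measured when the call began, along the tool's axes at that moment; what a row does not reach only later rows make up. A row lasts 1/10 s, in which the tool goes at most 50 mm and 8.59 degrees, less where a joint would pass 70% of its speed; a pose out of reach is approached as far as the arm can. A call with a gripper value outside its range is refused whole. The fingers move at their own pace and stop on an object; "squeeze" is the grip in N (left out, the last holds). Time passes only in rows, so rows that repeat a pose let the fingers close. It gives the time, the measured TCP pose, the force and the opening at its end, in the units of the state.
- arm.read_state(): the state, without advancing time (a new reading comes with each control period).
- arm.get_image(name): name is "side" or "top" or "wrist"; returns the picture (420x560x3 uint8, blue, green, red); there is no depth.
- arm.camera_params(name): a dict with "fx", "fy", "cx", "cy" (pixels), "dist_coeffs" ([k1, k2, p1, p2, k3] as OpenCV has them; the pictures are not rectified), "R" (3x3) and "t" (3): a world point X has camera coordinates R X + t; the wrist camera has in their place "hand_eye" (4x4, takes a point from camera to tool coordinates, whose origin is the TCP and whose axes are the tool frame's). Camera axes: x right, y down, z forward; pixel columns grow to the right and rows downward; lengths in m; the calibration is good to about 2 mm. A picture is of the moment at which its call begins: read the wrist's pose just before it. camera_params takes no time and is no camera call.
- arm.close_job(): hands the job in, once; it reports no verdict.
The state is a dict: "time": time; "joint_pos": joint angles; "joint_vel": joint speeds; "effort": joint torques, N m; "eef_pos": TCP position; "orientation": TCP orientation; "force": force on the tool from outside, world axes, zero at the start; "torque": the same for the moment, N m; "finger_gap": opening from 0.0 (shut) to 1.0 (fully open).
Only numpy, scipy, OpenCV 4.12 (cv2) and the standard library are available. Lean on these libraries where they do the work, as an engineer would, in place of code of your own. Each camera call takes 0.05 s, during which the arm holds its last target. There are 200 camera calls.

## Working session

There is one attempt and no reset: what is moved stays moved. The work goes in short steps, Python scripts to look and compute and a tool call to move; the robot and the scene stay as the last step left them, time stands still between calls to the robot, and variables do not carry over. Pictures are saved under pics/ and viewed, about 8 in all and at most 12, crops included, and the job is handed in when it is done.

Besides the shell and the picture viewer there is one more tool, called after "Request:" as a command line: name --argument value ..., lists and objects as JSON in quotes. drive_tool: Moves the arm, as the interface text tells. Its arguments: {"type":"object","properties":{"increments":{"type":"array","items":{"type":"array","items":{"type":"array","items":{"type":"number"}}}},"squeeze":{"type":"number"}},"required":["increments"]}

```bash
ls; mkdir -p pics
python3 - <<'E'
from rig import arm
import cv2,json,numpy as np
s=arm.read_state();print({k:np.round(v,3).tolist() for k,v in s.items()})
for n in("side","top","wrist"):
    p=arm.camera_params(n);print(n,{k:np.round(v,4).tolist() for k,v in p.items()})
    cv2.imwrite(f"pics/{n}0.png",arm.get_image(n))
E
```

```text
pics
{'time': 0.0, 'joint_pos': [-1.37, 0.359, 1.511, -0.0, 1.272, -0.115], 'joint_vel': [0.001, -0.001, 0.0, 0.001, -0.0, 0.0], 'effort': [0.003, -52.762, -27.862, -0.0, 0.013, 0.0], 'eef_pos': [0.186, -0.57, 0.23], 'orientation': [[-0.0, 0.951, 0.311], [0.002, 0.311, -0.951], [-1.0, 0.0, -0.002]], 'force': [0.314, -0.317, 0.753], 'torque': [0.075, -0.027, 0.038], 'finger_gap': 0.999}
side {'fx': 399.4308, 'fy': 399.4308, 'cx': 280.9266, 'cy': 202.8697, 'dist_coeffs': [0.0161, 0.0, 0.0, 0.0, 0.0], 'R': [[-0.9616, -0.274, -0.0163], [-0.1417, 0.5461, -0.8256], [0.2351, -0.7916, -0.564]], 't': [0.5467, 0.1091, 1.1207]}
top {'fx': 520.3884, 'fy': 520.3884, 'cx': 276.4947, 'cy': 201.0784, 'dist_coeffs': [-0.1557, 0.0, 0.0, 0.0, 0.0], 'R': [[0.006, -1.0, 0.001], [-0.99, -0.0061, -0.1409], [0.1409, -0.0001, -0.99]], 't': [0.0551, 0.5348, 1.4848]}
wrist {'fx': 315.704, 'fy': 315.704, 'cx': 278.2834, 'cy': 210.7317, 'dist_coeffs': [-0.064, 0.0, 0.0, 0.0, 0.0], 'hand_eye': [[0.0005, -0.2751, 0.9614, -0.1425], [0.0, -0.9614, -0.2751, 0.0703], [1.0, 0.0002, -0.0005, 0.0005], [0.0, 0.0, 0.0, 1.0]]}
```

View pics/top0.png

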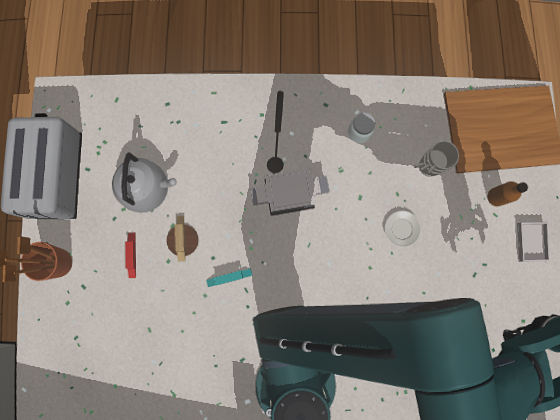

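View pics/side0.png

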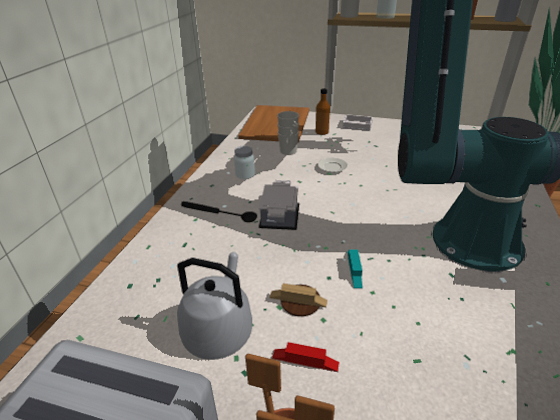

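The top view shows the wedge on the coaster at about (181,237) and the box at about (290,192), with a ledge at each end near (320,184) and (257,201). The kettle is at (140,185). The red and turquoise look-alikes are at (131,255) and (229,277).

```bash
cat > lib.py <<'E'
import numpy as np,cv2
from rig import arm
def cam(name,st=None):
    p=arm.camera_params(name);K=np.array([[p['fx'],0,p['cx']],[0,p['fy'],p['cy']],[0,0,1]]);d=np.array(p['dist_coeffs'],float)
    if name=='wrist':
        H=np.array(p['hand_eye']);T=np.eye(4);T[:3,:3]=st['orientation'];T[:3,3]=st['eef_pos']
        M=np.linalg.inv(T@H);R,t=M[:3,:3],M[:3,3]
    else: R,t=np.array(p['R']),np.array(p['t'])
    return K,d,R,t
def ray(c,px):
    K,d,R,t=c;u=cv2.undistortPoints(np.array([[px]],float),K,d)[0,0]
    return -R.T@t,R.T@np.array([u[0],u[1],1])
def onz(c,px,z):
    o,v=ray(c,px);return o+v*(z-o[2])/v[2]
def proj(c,X):
    K,d,R,t=c;return cv2.projectPoints(np.atleast_2d(np.array(X,float)),cv2.Rodrigues(R)[0],t,K,d)[0][:,0]
def crop(im,x,y,w,h,f,fn):
    cv2.imwrite(fn,cv2.resize(im[y:y+h,x:x+w],None,fx=f,fy=f,interpolation=cv2.INTER_CUBIC))
E
python3 - <<'E'
from lib import *
c=cam('top')
for n,px,z in[('wedge',(181,237),.04),('coaster',(182,240),.008),('box',(290,192),.07),('l+',(257,201),.06),('l-',(320,184),.06),('kettle',(140,185),.1),('saucer',(402,228),.01),('mug',(437,155),.15),('jar',(361,125),.1)]:print(n,onz(c,px,z).round(3))
crop(cv2.imread('pics/top0.png'),150,140,200,140,4,'pics/top0c.png')
E
```

```text
wedge [0.427 0.336 0.04 ]
coaster [0.42  0.338 0.008]
box [0.556 0.02  0.07 ]
l+ [0.531 0.115 0.06 ]
l- [ 0.582 -0.068  0.06 ]
kettle [0.569 0.447 0.1  ]
saucer [ 0.459 -0.317  0.01 ]
mug [ 0.651 -0.389  0.15 ]
jar [ 0.749 -0.184  0.1  ]
```

View pics/top0c.png

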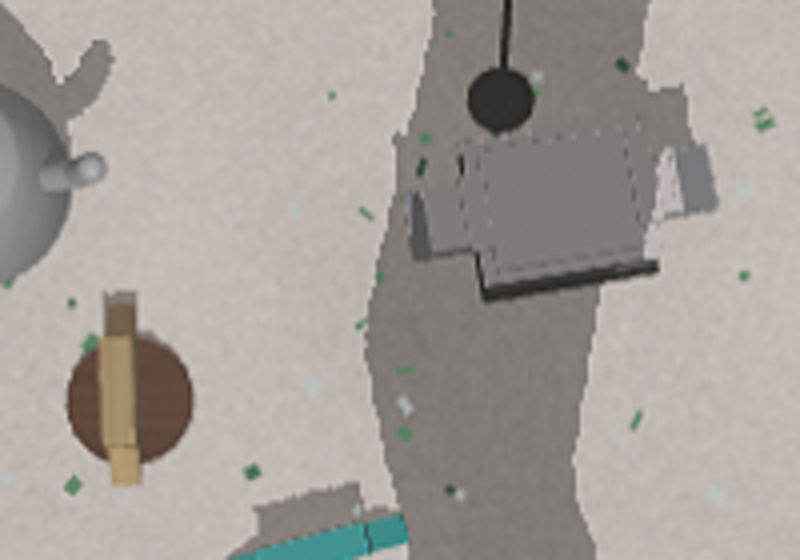

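The crop shows the wedge with tips at crop (120,293) and (126,483), so it lies nearly along world x. The box ledges' outer edges are around crop (414,225) on the +y side and (711,178) on the -y side. I'll go to a viewpoint near the box for a better measurement.

Request:
drive_tool --increments '[[[0, 0.15, -0.155, 0, 0, 0, 0], [0, 0.3, -0.31, 0, 0, 0, 0], [0, 0.45, -0.463, 0, 0, 0, 0], [0, 0.45, -0.463, 0, 0, 0, 0], [0, 0.45, -0.463, 0, 0, 0, 0]]]'

```text
time: 0.65
eef_pos: [0.2964, -0.3437, 0.2311]
orientation: [[-0.0, 0.951, 0.31], [0.002, 0.31, -0.951], [-1.0, 0.0, -0.002]]
force: [-0.3, -1.0, 1.0]
finger_gap: 0.999
```

Request:
drive_tool --increments '[[[0, 0.22, -0.226, 0, 0, 0, 0], [0, 0.22, -0.226, 0, 0, 0, 0], [0, 0.22, -0.226, 0, 0, 0, 0], [0, 0.22, -0.226, 0, 0, 0, 0], [0, 0.22, -0.226, 0, 0, 0, 0]]]'

```text
time: 1.15
eef_pos: [0.4063, -0.1192, 0.2316]
orientation: [[0.0, 0.951, 0.31], [0.001, 0.31, -0.951], [-1.0, 0.001, -0.001]]
force: [1.0, -0.1, -0.3]
finger_gap: 0.998
```

Request:
drive_tool --increments '[[[0.04, 0.1, -0.103, 0, 0, 0, 0], [0.04, 0.1, -0.103, 0, 0, 0, 0], [0.04, 0.1, -0.103, 0, 0, 0, 0], [0.04, 0.1, -0.103, 0, 0, 0, 0]]]'

```text
time: 1.55
eef_pos: [0.4703, 0.0147, 0.1903]
orientation: [[-0.001, 0.949, 0.315], [0.004, 0.315, -0.949], [-1.0, 0.0, -0.004]]
force: [-0.6, -0.5, -0.1]
finger_gap: 1.001
```

Run:
```python
from lib import *
import pickle
s=arm.read_state();im=arm.get_image('wrist');cv2.imwrite('pics/w1.png',im);pickle.dump(s,open('w1.pkl','wb'))
print(s['eef_pos'],s['time'])
c=cam('wrist',s);p=proj(c,[[.556,.022,.075],[.531,.115,.06],[.582,-.068,.06]]);print(p)
x0,y0=(p.min(0)-60).clip(0).astype(int);x1,y1=(p.max(0)+60).astype(int);print(x0,y0,x1,y1)
```

```text
[0.47034021 0.01467648 0.19034563] 1.55
[[303.99746648 103.46578449]
 [186.38001466  98.04215052]
 [414.12568605 110.23669979]]
126 38 474 170
```

Run:
```python
from lib import *
crop(cv2.imread('pics/w1.png'),140,20,320,190,2.5,'pics/w1c.png')
```

```text
(no output)
```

View pics/w1c.png

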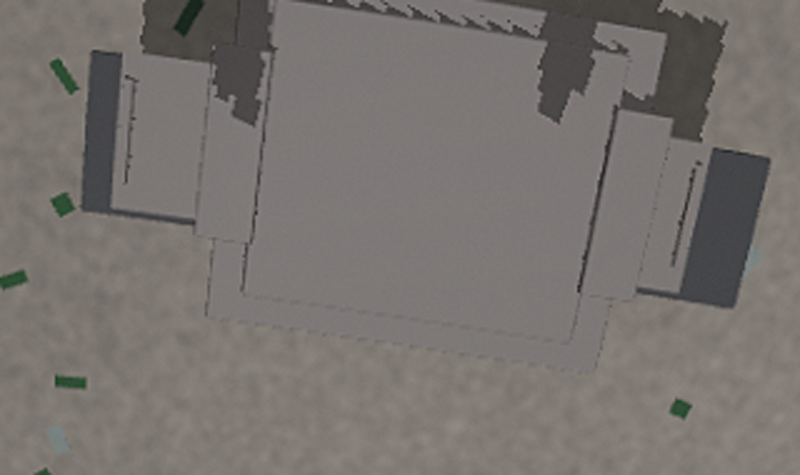

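The crop shows the +y ledge's outer edge from (92,51) to (82,210) and its lug end from (122,53) to (111,209). On the -y side the ledge's outer edge runs (769,157) to (735,307), and the lug end (712,149) to (681,292).

Run:
```python
from lib import *
import pickle
from scipy.optimize import least_squares
s=pickle.load(open('w1.pkl','rb'));c=cam('wrist',s)
f=lambda a:np.array(a)/2.5+[140,20]+(-.3)
px=f([[92,51],[82,210],[769,157],[735,307]])
B=np.array([[.025,.112,.06],[-.025,.112,.06],[.025,-.112,.06],[-.025,-.112,.06]])
def W(p,X):
    a=p[2];R=np.array([[np.cos(a),-np.sin(a),0],[np.sin(a),np.cos(a),0],[0,0,1]]);return X@R.T+[p[0],p[1],p[3]]
r=least_squares(lambda p:(proj(c,W(p,B))-px).ravel(),[.556,.022,.25,.002])
print(r.x,np.degrees(r.x[2]),r.fun.round(2))
p=r.x.copy();p[3]=.002
r2=least_squares(lambda q:(proj(c,W([*q,.002],B))-px).ravel(),p[:3]);print(r2.x,np.degrees(r2.x[2]),r2.fun.round(2))
q=np.array([*r2.x,.002])
for n,e in[('a',[[122,53],[111,209]]),('b',[[712,149],[681,292]])]:
    for u in f(e):
        X=onz(c,u,q[3]+.0735)-[q[0],q[1],0];a=q[2];print(n,X[0]*np.cos(a)+X[1]*np.sin(a),-X[0]*np.sin(a)+X[1]*np.cos(a))
np.save('box.npy',q)
# top cam check
t=cam('top');print(proj(t,W(q,B)))
```

```text
[ 0.567542    0.01953663  0.18068576 -0.00069881] 10.352531575859498 [ 0.13 -0.16 -0.04  0.3   0.52 -0.19 -0.63  0.05]
[0.56717793 0.01960137 0.18064364] 10.350118122548237 [-1.12 -0.54 -1.28  0.54  1.92 -0.14  0.58  0.66]
a 0.022667995379628252 0.09746967874759238
a -0.02307369637973254 0.0973588271940844
b 0.02135395133452389 -0.08525015912169374
b -0.02272687221582612 -0.08585309891027103
[[250.3166222  186.99511409]
 [253.20974556 203.86734354]
 [326.34687782 173.81823326]
 [329.58922468 190.54053936]]
```

The ledge residuals are small. The lug ends sit at about 97.4 mm (A) and 85.5 mm (B), both within the given range, and the box yaw is 10.35°. Next I'll view the wedge.

Request:
drive_tool --increments '[[[0, -0.003, -0.25, 18, 0, 0, 0], [0, -0.003, -0.25, 18, 0, 0, 0], [0, -0.003, -0.25, 18, 0, 0, 0], [0, -0.003, -0.25, 18, 0, 0, 0], [0, -0.003, -0.25, 18, 0, 0, 0]]]'

```text
time: 2.1
eef_pos: [0.3925, 0.2344, 0.1919]
orientation: [[-0.001, 1.0, 0.004], [0.002, 0.004, -1.0], [-1.0, -0.001, -0.002]]
force: [1.5, 0.4, 0.4]
finger_gap: 1.002
```

Request:
drive_tool --increments '[[[0, -0.028, -0.083, 0, 0, 0, 0], [0, -0.028, -0.083, 0, 0, 0, 0], [0, -0.028, -0.083, 0, 0, 0, 0]]]'

```text
time: 2.4
eef_pos: [0.3635, 0.3198, 0.1926]
orientation: [[-0.0, 1.0, 0.007], [0.003, 0.007, -1.0], [-1.0, -0.0, -0.003]]
force: [0.5, -1.0, 0.0]
finger_gap: 0.998
```

Run:
```python
from lib import *
import pickle
s=arm.read_state();im=arm.get_image('wrist');pickle.dump(s,open('w2.pkl','wb'))
print(s['eef_pos'],s['time']);print(np.round(s['orientation'],3))
c=cam('wrist',s);p=proj(c,[.427,.336,.03])[0].astype(int);print(p)
x,y=max(p[0]-130,0),max(p[1]-110,0);print(x,y);crop(im,x,y,260,195,3,'pics/w2c.png')
```

```text
[0.36351345 0.31975915 0.19256227] 2.4
[[-0.     1.     0.007]
 [ 0.003  0.007 -1.   ]
 [-1.    -0.    -0.003]]
[261 128]
131 18
```

View pics/w2c.png

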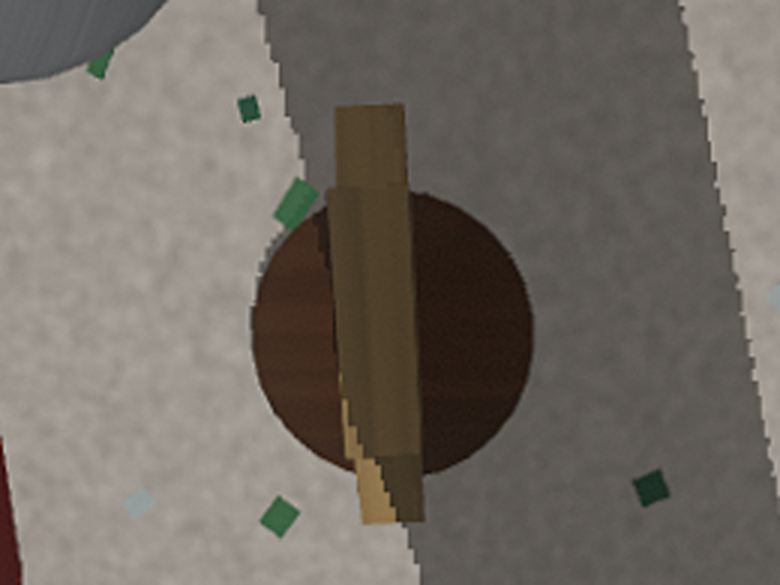

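The crop shows the handle's top corners at about (328,187), (410,184), (422,453) and (343,458). The tips are at (335,106), (404,103), (362,523) and (425,521), and the coaster centre is near (392,333).

Run:
```python
from lib import *
import pickle
from scipy.optimize import least_squares
s=pickle.load(open('w2.pkl','rb'));c=cam('wrist',s)
f=lambda a:np.array(a,float)/3+[131,18]-.3
px=f([[328,187],[410,184],[422,453],[343,458],[335,106],[404,103],[362,523],[425,521]])
W=np.array([[40,12,34],[40,-12,34],[-40,-12,34],[-40,12,34],[68,11,2.5],[68,-11,2.5],[-68,11,2.5],[-68,-11,2.5]])/1000
g=lambda p,z:np.c_[W[:,:2]@np.array([[np.cos(p[2]),np.sin(p[2])],[-np.sin(p[2]),np.cos(p[2])]])+p[:2],W[:,2]+z]
r=least_squares(lambda p:(proj(c,g(p,p[3]))-px).ravel(),[.427,.336,0,.008],loss='soft_l1');print(r.x,np.degrees(r.x[2]),r.fun.reshape(-1,2).round(1))
print([onz(c,f([x,y]),.008).round(4) for x,y in[(392,333),(251,333),(533,333)]])
```

```text
[0.4293508  0.34085389 0.04784527 0.00642681] 2.74133206664795 [[-0.4 -0.1]
 [-0.5 -0.4]
 [-0.2  0.5]
 [ 0.6 -0.1]
 [ 0.4  0.2]
 [ 0.3  0.1]
 [ 0.1 -0. ]
 [-0.1 -0.2]]
[array([0.4261, 0.3377, 0.008 ]), array([0.426 , 0.3852, 0.008 ]), array([0.4265, 0.2904, 0.008 ])]
```

Run:
```python
from lib import *
o1,v1=ray(cam('top'),(174,182));o2,v2=ray(cam('side'),(232,256))
A=np.c_[v1,-v2];l=np.linalg.lstsq(A,o2-o1,rcond=None)[0];print(o1+v1*l[0],o2+v2*l[1])
```

```text
[0.57610733 0.34683243 0.11322314] [0.58388641 0.3488589  0.11502311]
```

Request:
drive_tool --increments '[[[0.05, 0.066, -0.0206, -2.3, 0, 0, 0], [0.1, 0.066, -0.0206, -2.3, 0, 0, 0], [0.1, 0.066, -0.0206, -2.3, 0, 0, 0]]]'

```text
time: 2.75
eef_pos: [0.4318, 0.3364, 0.0901]
orientation: [[-0.001, 0.999, 0.044], [0.0, 0.044, -0.999], [-1.0, -0.001, -0.0]]
force: [-1.3, -0.1, -0.2]
finger_gap: 0.999
```

Request:
drive_tool --increments '[[[0.03, -0.002, -0.0045, 0, 0, 0, 0], [0.055, -0.002, -0.0045, 0, 0, 0, 0], [0.07, -0.002, -0.0045, 0, 0, 0, 0], [0.077, -0.002, -0.0045, 0, 0, 0, 0], [0.077, -0.002, -0.0045, 0, 0, 0, 0]]]'

```text
time: 3.25
eef_pos: [0.4298, 0.3388, 0.0126]
orientation: [[-0.003, 0.999, 0.042], [-0.001, 0.042, -0.999], [-1.0, -0.003, 0.001]]
force: [0.6, -0.4, 0.5]
finger_gap: 0.998
```

Request:
drive_tool --increments '[[[0, 0, -0.002, 0, 0, 0, 0.4], [0, 0, -0.002, 0, 0, 0, 0.8], [0, 0, -0.002, 0, 0, 0, 1], [0, 0, -0.002, 0, 0, 0, 1], [0, 0, -0.002, 0, 0, 0, 1]]]' --squeeze 80

```text
time: 3.75
eef_pos: [0.4302, 0.3413, 0.0134]
orientation: [[-0.001, 0.999, 0.043], [-0.0, 0.043, -0.999], [-1.0, -0.001, 0.0]]
force: [0.5, -1.0, 5.8]
finger_gap: 0.269
```

Request:
drive_tool --increments '[[[0, 0, 0, 0, 0, 0, 1], [0, 0, 0, 0, 0, 0, 1]]]'

```text
time: 3.95
eef_pos: [0.4301, 0.3414, 0.0136]
orientation: [[-0.001, 0.999, 0.043], [-0.0, 0.043, -0.999], [-1.0, -0.001, 0.0]]
force: [0.3, -0.1, -0.8]
finger_gap: 0.267
```

Request:
drive_tool --increments '[[[-0.05, 0, 0, 0, 0, 0, 1], [-0.09, 0, 0.02, -8, 0, 0, 1], [-0.1, 0.01, 0.05, -16.5, 0, 0, 1], [-0.1, 0.03, 0.08, -25, 0, 0, 1], [-0.1, 0.04, 0.1, -33, 0, 0, 1]]]'

```text
time: 4.45
eef_pos: [0.4761, 0.242, 0.1144]
orientation: [[0.001, 0.811, 0.585], [-0.0, 0.585, -0.811], [-1.0, 0.001, 0.001]]
force: [-0.3, 0.8, -1.3]
finger_gap: 0.263
```

Request:
drive_tool --increments '[[[0, 0, 0, -8, 0, 0, 1], [0, 0, 0, -16, 0, 0, 1], [0, 0, 0, -24, 0, 0, 1], [0, 0, 0, -32, 0, 0, 1], [0, 0, 0, -40, 0, 0, 1]]]'

```text
time: 4.95
eef_pos: [0.4758, 0.2419, 0.1142]
orientation: [[0.001, 0.239, 0.971], [-0.0, 0.971, -0.239], [-1.0, -0.0, 0.001]]
force: [0.1, 1.8, -0.8]
finger_gap: 0.267
```

Request:
drive_tool --increments '[[[0, 0, 0.04, -8, 0, 0, 1], [0, 0, 0.0724, -16, 0, 0, 1], [0, -0.0394, 0.0724, -24.2, 0, 0, 1], [0.015, -0.0394, 0.0724, -24.2, 0, 0, 1], [0.02, -0.0394, 0.0724, -24.2, 0, 0, 1]]]'

```text
time: 5.45
eef_pos: [0.5356, 0.1853, 0.093]
orientation: [[-0.002, -0.178, 0.984], [-0.001, 0.984, 0.178], [-1.0, -0.0, -0.002]]
force: [0.1, 0.5, -0.8]
finger_gap: 0.266
```

```bash
cat > rel.py <<'E'
from lib import *
def rel():
    s=arm.read_state();q=np.load('box.npy');a=q[2];R=np.array([[np.cos(a),np.sin(a)],[-np.sin(a),np.cos(a)]])
    O=np.array(s['orientation']);b=R@(np.array(s['eef_pos'])[:2]-q[:2])
    print('t',round(s['time'],2),'box xy mm',(b*1000).round(1),'sole z',round((s['eef_pos'][2]-.0056)*1000,2),'yaw err',round(np.degrees(np.arctan2(O[1,2],O[0,2])-a),2),'zax z',O[2,2].round(4),'yax z',O[2,1].round(4),'Fbox',(R@np.array(s['force'])[:2]).round(2),'Fz',round(s['force'][2],2))
    return s
if __name__=='__main__':rel()
E
python3 - <<'E'
from rel import *
s=rel();im=arm.get_image('wrist');cv2.imwrite('pics/w3.png',im)
import pickle;pickle.dump(s,open('w3.pkl','wb'))
side=arm.get_image('side');cv2.imwrite('pics/s3.png',side)
a=cv2.resize(im[40:340],(560,300));b=cv2.resize(side[140:320,160:400],(720,540));
cv2.imwrite('pics/w3.png',im)
E
```

```text
t 5.45 box xy mm [ -1.3 168.7] sole z 87.43 yaw err -0.11 zax z -0.0017 yax z -0.0004 Fbox [0.23 0.46] Fz -0.8
```

View pics/w3.png

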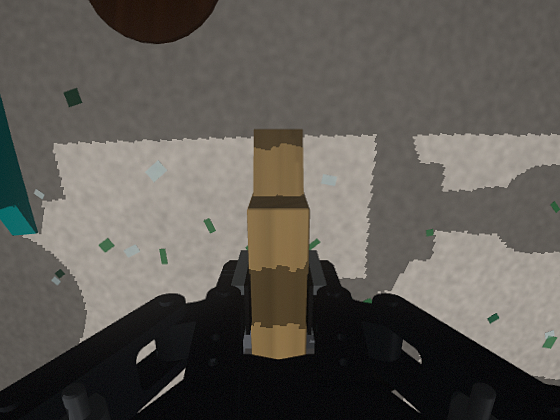

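The picture shows the wedge held square between the pads, with its outer tip at about (278,129). The box is out of view below the gripper. Next I'll lower it onto the ledge by feel.

Request:
drive_tool --increments '[[[0.01, 0.002, 0.0013, 0, 0, 0, 1], [0.016, 0.002, 0.0013, 0, 0, 0, 1], [0.02, 0.002, 0.0013, 0, 0, 0, 1], [0.0215, 0.002, 0.0013, 0, 0, 0, 1], [0.0215, 0.002, 0.0013, 0, 0, 0, 1]]]'

```text
time: 6.05
eef_pos: [0.5364, 0.1886, 0.0716]
orientation: [[-0.002, -0.179, 0.984], [-0.001, 0.984, 0.179], [-1.0, -0.0, -0.002]]
force: [-0.9, -0.0, -0.4]
finger_gap: 0.269
```

Run:
```python
from rel import *
import pickle
s0=pickle.load(open('w3.pkl','rb'));c=cam('wrist',s0);X=onz(c,(278,129),s0['eef_pos'][2]-.0056+.0025)
print('tip in tool',np.array(s0['orientation']).T@(X-s0['eef_pos']))
rel()
```

```text
tip in tool [0.00307397 0.06600402 0.00032949]
t 6.05 box xy mm [1.000e-01 1.718e+02] sole z 66.01 yaw err -0.03 zax z -0.0018 yax z -0.0003 Fbox [-0.93  0.12] Fz -0.4
```

Request:
drive_tool --increments '[[[0.001, 0, 0, 0, 0, 0, 1], [0.0018, 0, 0, 0, 0, 0, 1], [0.0025, 0, 0, 0, 0, 0, 1]]]'

```text
time: 6.35
eef_pos: [0.5366, 0.1887, 0.0693]
orientation: [[-0.001, -0.179, 0.984], [-0.001, 0.984, 0.179], [-1.0, -0.0, -0.001]]
force: [-0.5, -0.3, -1.4]
finger_gap: 0.265
```

Request:
drive_tool --increments '[[[0.0007, 0, 0, 0, 0, 0, 1], [0.0014, 0, 0, 0, 0, 0, 1]]]'

```text
time: 6.55
eef_pos: [0.5367, 0.1886, 0.0679]
orientation: [[-0.001, -0.179, 0.984], [-0.0, 0.984, 0.179], [-1.0, -0.0, -0.001]]
force: [-0.5, -0.1, -0.0]
finger_gap: 0.264
```

Request:
drive_tool --increments '[[[0.0006, 0, 0, 0, 0, 0, 1], [0.0006, 0, 0, 0, 0, 0, 1]]]'

```text
time: 6.75
eef_pos: [0.5366, 0.1886, 0.0672]
orientation: [[-0.001, -0.179, 0.984], [-0.001, 0.984, 0.179], [-1.0, -0.0, -0.001]]
force: [0.8, 0.4, -0.2]
finger_gap: 0.266
```

Request:
drive_tool --increments '[[[0.0005, 0, 0, 0, 0, 0, 1], [0.0005, 0, 0, 0, 0, 0, 1]]]'

```text
time: 6.95
eef_pos: [0.5367, 0.1886, 0.0669]
orientation: [[-0.001, -0.179, 0.984], [-0.0, 0.984, 0.179], [-1.0, -0.0, -0.001]]
force: [0.3, 0.6, 1.1]
finger_gap: 0.265
```

Request:
drive_tool --increments '[[[0.0005, 0, 0, 0, 0, 0, 1], [0.0005, 0, 0, 0, 0, 0, 1]]]'

```text
time: 7.15
eef_pos: [0.5367, 0.1887, 0.0667]
orientation: [[-0.001, -0.179, 0.984], [-0.0, 0.984, 0.179], [-1.0, -0.0, -0.001]]
force: [-2.1, 0.1, 4.0]
finger_gap: 0.266
```

Request:
drive_tool --increments '[[[0.0005, 0, 0, 0, 0, 0, 1], [0.0005, 0, 0, 0, 0, 0, 1]]]'

```text
time: 7.35
eef_pos: [0.5367, 0.1888, 0.0666]
orientation: [[-0.001, -0.179, 0.984], [-0.0, 0.984, 0.179], [-1.0, -0.0, -0.001]]
force: [-1.9, 0.8, 6.2]
finger_gap: 0.267
```

Request:
drive_tool --increments '[[[0.0, -0.0015, 0, 0, 0, 0, 1], [0.0, -0.003, 0, 0, 0, 0, 1], [0.0, -0.0045, 0, 0, 0, 0, 1], [0.0, -0.006, 0, 0, 0, 0, 1], [0.0, -0.0075, 0, 0, 0, 0, 1]]]'

```text
time: 7.85
eef_pos: [0.5384, 0.1815, 0.0668]
orientation: [[-0.0, -0.179, 0.984], [-0.0, 0.984, 0.179], [-1.0, -0.0, -0.0]]
force: [-0.5, 3.5, 4.2]
finger_gap: 0.267
```

Request:
drive_tool --increments '[[[0.0001, -0.001, 0, 0, 0, 0, 1], [0.0001, -0.002, 0, 0, 0, 0, 1]]]'

```text
time: 8.05
eef_pos: [0.539, 0.1795, 0.0668]
orientation: [[0.0, -0.179, 0.984], [0.0, 0.984, 0.179], [-1.0, 0.0, 0.0]]
force: [-0.1, 3.3, 5.8]
finger_gap: 0.266
```

```bash
python3 rel.py
```

```text
t 8.05 box xy mm [  1.  162.4] sole z 61.19 yaw err -0.05 zax z 0.0003 yax z 0.0002 Fbox [0.49 3.28] Fz 5.85
```

Request:
drive_tool --increments '[[[-0.0001, -0.001, 0, 0, 0, 0, 1], [-0.0001, -0.002, 0, 0, 0, 0, 1]]]'

```text
time: 8.25
eef_pos: [0.5393, 0.1775, 0.0669]
orientation: [[0.0, -0.179, 0.984], [0.0, 0.984, 0.179], [-1.0, 0.0, 0.0]]
force: [-0.9, 4.4, 4.3]
finger_gap: 0.261
```

Request:
drive_tool --increments '[[[0, -0.001, 0, 0, 0, 0, 1], [0, -0.002, 0, 0, 0, 0, 1]]]'

```text
time: 8.45
eef_pos: [0.5395, 0.1767, 0.067]
orientation: [[0.0, -0.178, 0.984], [0.002, 0.984, 0.178], [-1.0, 0.002, 0.0]]
force: [-1.8, 9.0, 5.2]
finger_gap: 0.272
```

```bash
python3 rel.py
```

```text
t 8.45 box xy mm [  1.  159.5] sole z 61.38 yaw err -0.1 zax z 0.0005 yax z 0.0023 Fbox [-0.2   9.18] Fz 5.21
```

Request:
drive_tool --increments '[[[0, -0.001, 0, 0, 0, 0, 1], [0, -0.002, 0, 0, 0, 0, 1]]]'

```text
time: 8.65
eef_pos: [0.5397, 0.176, 0.0671]
orientation: [[-0.0, -0.177, 0.984], [0.005, 0.984, 0.177], [-1.0, 0.005, 0.001]]
force: [-1.6, 9.3, 5.8]
finger_gap: 0.26
```

```bash
python3 rel.py
```

```text
t 8.65 box xy mm [  1.1 158.8] sole z 61.51 yaw err -0.15 zax z 0.0007 yax z 0.0046 Fbox [0.05 9.45] Fz 5.75
```

Request:
drive_tool --increments '[[[-0.0003, -0.001, 0, 0, 0, -0.3, 1], [-0.0003, -0.002, 0, 0, 0, -0.3, 1], [-0.0003, -0.003, 0, 0, 0, -0.3, 1]]]'

```text
time: 8.95
eef_pos: [0.5397, 0.174, 0.067]
orientation: [[-0.0, -0.177, 0.984], [0.001, 0.984, 0.177], [-1.0, 0.001, 0.0]]
force: [-0.4, 7.4, 1.7]
finger_gap: 0.267
```

```bash
python3 rel.py
```

```text
t 8.95 box xy mm [  0.7 156.9] sole z 61.42 yaw err -0.18 zax z 0.0001 yax z 0.0011 Fbox [0.89 7.37] Fz 1.74
```

Request:
drive_tool --increments '[[[-0.0001, -0.0015, 0, 0, 0, -0.2, 1], [-0.0001, -0.0025, 0, 0, 0, -0.2, 1], [-0.0001, -0.0035, 0, 0, 0, -0.2, 1], [-0.0001, -0.0045, 0, 0, 0, -0.2, 1]]]'

```text
time: 9.35
eef_pos: [0.5401, 0.1707, 0.0669]
orientation: [[-0.0, -0.176, 0.984], [-0.001, 0.984, 0.176], [-1.0, -0.0, -0.0]]
force: [-0.9, 8.0, 2.6]
finger_gap: 0.266
```

```bash
python3 rel.py
```

```text
t 9.35 box xy mm [  0.5 153.5] sole z 61.31 yaw err -0.21 zax z -0.0002 yax z -0.0005 Fbox [0.51 8.05] Fz 2.59
```

Request:
drive_tool --increments '[[[0, -0.0015, 0, 0.2, 0, 0, 1], [0, -0.0025, 0, 0.2, 0, 0, 1], [0, -0.0035, 0, 0.2, 0, 0, 1], [0, -0.004, 0, 0.2, 0, 0, 1]]]'

```text
time: 9.75
eef_pos: [0.5406, 0.168, 0.0669]
orientation: [[-0.0, -0.172, 0.985], [0.002, 0.985, 0.172], [-1.0, 0.002, 0.0]]
force: [-0.9, 8.9, 4.8]
finger_gap: 0.27
```

Run:
```python
from rel import *
rel();s=arm.get_image('side');crop(s,200,140,160,120,5,'pics/s4.png')
```

```text
t 9.75 box xy mm [  0.6 150.7] sole z 61.34 yaw err -0.45 zax z 0.0 yax z 0.0015 Fbox [0.69 8.93] Fz 4.77
```

View pics/s4.png

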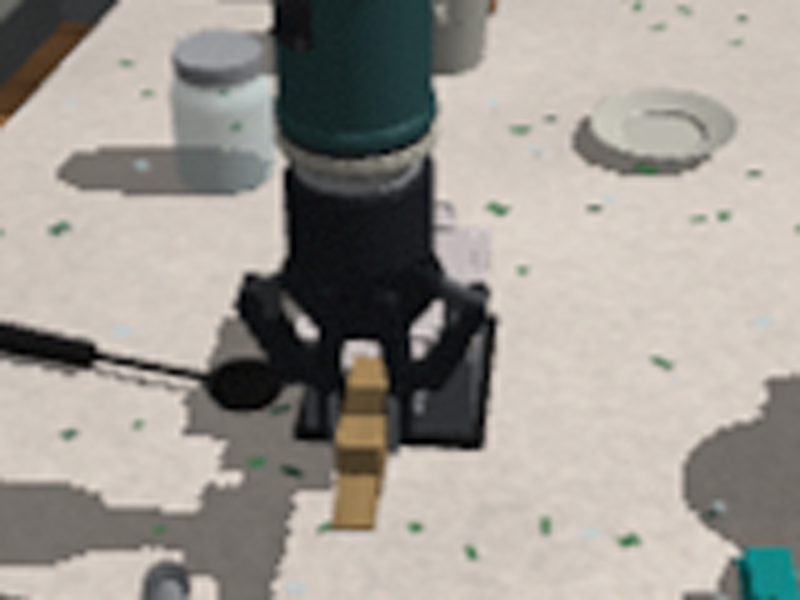

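The side view shows the wedge in the +y seam, with nothing else touched. I'll retreat and cross to the -y end.

Request:
drive_tool --increments '[[[-0.0003, 0.008, 0, -0.4, 0, 0, 1], [-0.0003, 0.018, 0, -0.4, 0, 0, 1], [-0.001, 0.028, 0, -0.4, 0, 0, 1], [-0.03, 0.03, 0, -0.4, 0, 0, 1], [-0.07, 0.03, 0, -0.4, 0, 0, 1]]]'

```text
time: 10.3
eef_pos: [0.5327, 0.1979, 0.1352]
orientation: [[-0.007, -0.18, 0.984], [-0.0, 0.984, 0.18], [-1.0, 0.001, -0.007]]
force: [0.8, 1.4, -0.0]
finger_gap: 0.267
```

```bash
python3 rel.py
```

```text
t 10.3 box xy mm [ -1.9 181.6] sole z 129.6 yaw err 0.01 zax z -0.0066 yax z 0.0011 Fbox [1.04 1.23] Fz -0.03
```

Request:
drive_tool --increments '[[[0, -0.05, 0.001, 0, 0, 0, 1], [0, -0.1, 0.002, 0, 0, 0, 1], [0, -0.15, 0.002, 0, 0, 0, 1], [0, -0.2, 0.002, 0, 0, 0, 1], [0, -0.25, 0.002, 0, 0, 0, 1]]]'

```text
time: 10.8
eef_pos: [0.5794, -0.0488, 0.1346]
orientation: [[-0.007, -0.18, 0.984], [0.0, 0.984, 0.18], [-1.0, 0.001, -0.007]]
force: [1.3, -0.5, -1.0]
finger_gap: 0.265
```

Request:
drive_tool --increments '[[[0, -0.05, 0, 0, 0, 0, 1], [0, -0.093, 0, 0, 0, 0, 1], [0, -0.093, 0, 0, 0, 0, 1], [0, -0.093, 0, 0, 0, 0, 1]]]'

```text
time: 11.2
eef_pos: [0.5958, -0.1406, 0.1339]
orientation: [[-0.009, -0.178, 0.984], [0.001, 0.984, 0.178], [-1.0, 0.002, -0.008]]
force: [0.1, 0.9, -1.3]
finger_gap: 0.265
```

```bash
python3 rel.py
```

```text
t 11.2 box xy mm [  -0.6 -162.8] sole z 128.25 yaw err -0.08 zax z -0.0084 yax z 0.0024 Fbox [0.23 0.83] Fz -1.26
```

Request:
drive_tool --increments '[[[0.03, 0, 0, 0, -0.5, -0.15, 1], [0.05, 0, 0, 0, -0.5, -0.15, 1], [0.058, 0, 0, 0, -0.5, -0.15, 1], [0.062, 0, 0, 0, -0.5, -0.15, 1], [0.0635, 0, 0, 0, -0.5, -0.15, 1]]]'

```text
time: 11.7
eef_pos: [0.5955, -0.1396, 0.0705]
orientation: [[0.0, -0.179, 0.984], [-0.0, 0.984, 0.179], [-1.0, -0.0, 0.0]]
force: [-0.0, 0.5, -0.3]
finger_gap: 0.268
```

```bash
python3 rel.py
```

```text
t 11.7 box xy mm [  -0.8 -161.7] sole z 64.86 yaw err -0.01 zax z 0.0003 yax z -0.0001 Fbox [0.08 0.51] Fz -0.28
```

Request:
drive_tool --increments '[[[0.0013, 0, 0.0005, 0, 0, 0, 1], [0.0025, 0, 0.0005, 0, 0, 0, 1], [0.0034, 0, 0.0005, 0, 0, 0, 1]]]'

```text
time: 12.0
eef_pos: [0.5965, -0.1396, 0.0677]
orientation: [[0.001, -0.18, 0.984], [-0.0, 0.984, 0.18], [-1.0, -0.001, 0.001]]
force: [0.4, 1.0, -0.8]
finger_gap: 0.272
```

Request:
drive_tool --increments '[[[0.0004, 0, 0, 0, 0, 0, 1], [0.0006, 0, 0, 0, 0, 0, 1]]]'

```text
time: 12.2
eef_pos: [0.5967, -0.1398, 0.0673]
orientation: [[0.002, -0.179, 0.984], [-0.001, 0.984, 0.179], [-1.0, -0.001, 0.002]]
force: [-0.1, -0.4, 0.2]
finger_gap: 0.266
```

```bash
python3 rel.py
```

```text
t 12.2 box xy mm [   0.4 -162.1] sole z 61.73 yaw err -0.01 zax z 0.0018 yax z -0.001 Fbox [-0.16 -0.41] Fz 0.15
```

Request:
drive_tool --increments '[[[0.0005, 0, 0, 0, 0, 0.05, 1], [0.0006, 0, 0, 0, 0, 0.05, 1]]]'

```text
time: 12.4
eef_pos: [0.5968, -0.1399, 0.0668]
orientation: [[0.002, -0.179, 0.984], [0.0, 0.984, 0.179], [-1.0, -0.0, 0.002]]
force: [-0.5, -0.4, 0.6]
finger_gap: 0.266
```

Request:
drive_tool --increments '[[[0.0004, 0, 0, 0, 0, 0, 1], [0.0004, 0, 0, 0, 0, 0, 1]]]'

```text
time: 12.6
eef_pos: [0.5968, -0.14, 0.0667]
orientation: [[0.002, -0.179, 0.984], [0.0, 0.984, 0.179], [-1.0, -0.0, 0.002]]
force: [-1.1, 0.8, 3.5]
finger_gap: 0.27
```

Request:
drive_tool --increments '[[[-0.0001, 0.002, 0, 0, 0, 0, 1], [-0.0001, 0.004, 0, 0, 0, 0, 1], [-0.0001, 0.006, 0, 0, 0, 0, 1], [-0.0001, 0.008, 0, 0, 0, 0, 1], [-0.0001, 0.01, 0, 0, 0, 0, 1]]]'

```text
time: 13.1
eef_pos: [0.5951, -0.13, 0.0668]
orientation: [[0.002, -0.179, 0.984], [0.0, 0.984, 0.179], [-1.0, -0.0, 0.002]]
force: [1.2, -1.5, 0.7]
finger_gap: 0.269
```

Request:
drive_tool --increments '[[[0, 0.001, 0, 0, 0, 0, 1], [0, 0.002, 0, 0, 0, 0, 1], [0, 0.003, 0, 0, 0, 0, 1]]]'

```text
time: 13.4
eef_pos: [0.5946, -0.127, 0.0668]
orientation: [[0.002, -0.179, 0.984], [-0.0, 0.984, 0.179], [-1.0, -0.001, 0.002]]
force: [-0.0, -0.9, 1.1]
finger_gap: 0.267
```

```bash
python3 rel.py
```

```text
t 13.4 box xy mm [   0.7 -149.1] sole z 61.25 yaw err -0.02 zax z 0.0024 yax z -0.0005 Fbox [-0.21 -0.88] Fz 1.14
```

Request:
drive_tool --increments '[[[0, 0.001, 0, 0, 0, 0.1, 1], [0, 0.002, 0, 0, 0, 0.1, 1], [0, 0.003, 0, 0, 0, 0.1, 1]]]'

```text
time: 13.7
eef_pos: [0.5941, -0.1241, 0.0668]
orientation: [[0.002, -0.179, 0.984], [0.001, 0.984, 0.179], [-1.0, 0.001, 0.002]]
force: [0.3, -2.3, 0.2]
finger_gap: 0.269
```

```bash
python3 rel.py
```

```text
t 13.7 box xy mm [   0.7 -146.2] sole z 61.24 yaw err -0.01 zax z 0.0024 yax z 0.0009 Fbox [-0.13 -2.36] Fz 0.18
```

Request:
drive_tool --increments '[[[0, 0.001, 0, 0, 0, 0.1, 1], [0, 0.002, 0, 0, 0, 0.1, 1], [0, 0.003, 0, 0, 0, 0.1, 1], [0, 0.004, 0, 0, 0, 0.1, 1]]]'

```text
time: 14.1
eef_pos: [0.594, -0.1216, 0.067]
orientation: [[0.003, -0.18, 0.984], [0.001, 0.984, 0.18], [-1.0, 0.0, 0.003]]
force: [0.7, -5.9, -1.3]
finger_gap: 0.266
```

```bash
python3 rel.py
```

```text
t 14.1 box xy mm [   1.1 -143.7] sole z 61.37 yaw err 0.0 zax z 0.0033 yax z 0.0004 Fbox [-0.38 -5.92] Fz -1.3
```

Request:
drive_tool --increments '[[[0.0001, 0.002, 0, 0, 0.15, 0.1, 1], [0.0001, 0.003, 0, 0, 0.15, 0.1, 1], [0.0001, 0.004, 0, 0, 0.15, 0.1, 1], [0.0001, 0.005, 0, 0, 0.15, 0.1, 1], [0.0001, 0.006, 0, 0, 0.15, 0.1, 1]]]'

```text
time: 14.6
eef_pos: [0.5937, -0.1169, 0.067]
orientation: [[0.002, -0.18, 0.984], [0.0, 0.984, 0.18], [-1.0, -0.0, 0.002]]
force: [1.4, -5.7, -2.0]
finger_gap: 0.264
```

```bash
python3 rel.py
```

```text
t 14.6 box xy mm [   1.6 -139.1] sole z 61.37 yaw err 0.02 zax z 0.0018 yax z -0.0001 Fbox [ 0.4  -5.82] Fz -2.02
```

Request:
drive_tool --increments '[[[0.0002, 0.002, -0.0005, 0, 0.1, 0.1, 1], [0.0002, 0.003, -0.001, 0, 0.1, 0.1, 1], [0.0002, 0.004, -0.001, 0, 0.1, 0.1, 1], [0.0002, 0.005, -0.001, 0, 0.1, 0.1, 1], [0.0002, 0.006, -0.001, 0, 0.1, 0.1, 1]]]'

```text
time: 15.1
eef_pos: [0.5926, -0.1125, 0.067]
orientation: [[0.001, -0.18, 0.984], [-0.0, 0.984, 0.18], [-1.0, -0.001, 0.001]]
force: [0.2, -6.2, -1.8]
finger_gap: 0.268
```

```bash
python3 rel.py
```

```text
t 15.1 box xy mm [   1.2 -134.6] sole z 61.37 yaw err 0.03 zax z 0.0013 yax z -0.0006 Fbox [-0.96 -6.18] Fz -1.77
```

Request:
drive_tool --increments '[[[0.0002, 0.002, 0, 0, 0.05, 0.15, 1], [0.0002, 0.0035, 0, 0, 0.05, 0.15, 1], [0.0002, 0.005, -0.0005, 0, 0.05, 0.15, 1], [0.0002, 0.006, -0.0005, 0, 0.05, 0.15, 1], [0.0002, 0.007, -0.0005, 0, 0.05, 0.15, 1]]]'

```text
time: 15.6
eef_pos: [0.5917, -0.107, 0.067]
orientation: [[0.002, -0.18, 0.984], [0.0, 0.984, 0.18], [-1.0, -0.0, 0.002]]
force: [1.8, -5.9, -0.6]
finger_gap: 0.267
```

```bash
python3 rel.py
```

```text
t 15.6 box xy mm [   1.4 -129. ] sole z 61.36 yaw err 0.04 zax z 0.0018 yax z -0.0003 Fbox [ 0.67 -6.08] Fz -0.57
```

Request:
drive_tool --increments '[[[-0.0002, -0.01, 0, 0, 0, 0, 1], [-0.0003, -0.022, 0, 0, 0, 0, 1], [-0.001, -0.035, -0.001, 0, 0, 0, 1], [-0.03, -0.04, -0.001, 0, 0, 0, 1], [-0.068, -0.04, -0.001, 0, 0, 0, 1]]]'

```text
time: 16.1
eef_pos: [0.5962, -0.1478, 0.1336]
orientation: [[-0.003, -0.179, 0.984], [0.002, 0.984, 0.179], [-1.0, 0.002, -0.002]]
force: [0.3, -0.2, -0.5]
finger_gap: 0.272
```

Request:
drive_tool --increments '[[[0, 0.05, 0, 0, 0, 0, 1], [0, 0.1, 0, 0, 0, 0, 1], [0, 0.15, 0, 0, 0, 0, 1], [0, 0.2, 0, 0, 0, 0, 1], [0, 0.25, 0, 0, 0, 0, 1]]]'

```text
time: 16.6
eef_pos: [0.5513, 0.0991, 0.1343]
orientation: [[-0.003, -0.177, 0.984], [0.002, 0.984, 0.177], [-1.0, 0.002, -0.002]]
force: [0.3, 0.7, -0.5]
finger_gap: 0.261
```

```bash
python3 rel.py
```

```text
t 16.6 box xy mm [-1.3 81. ] sole z 128.68 yaw err -0.13 zax z -0.0023 yax z 0.0023 Fbox [0.41 0.65] Fz -0.52
```

Request:
drive_tool --increments '[[[0, 0.05, 0.0015, -0.1, -0.1, -0.1, 1], [0, 0.091, 0.0015, -0.1, -0.1, -0.1, 1], [0.02, 0.091, 0.0015, -0.1, -0.1, -0.1, 1], [0.045, 0.091, 0.0015, -0.1, -0.1, -0.1, 1], [0.058, 0.091, 0.0015, -0.1, -0.1, -0.1, 1]]]'

```text
time: 17.1
eef_pos: [0.5357, 0.1887, 0.0749]
orientation: [[-0.003, -0.18, 0.984], [0.0, 0.984, 0.18], [-1.0, 0.001, -0.003]]
force: [0.0, -0.4, -0.8]
finger_gap: 0.267
```

```bash
python3 rel.py
```

```text
t 17.1 box xy mm [ -0.6 172. ] sole z 69.27 yaw err -0.01 zax z -0.0029 yax z 0.0006 Fbox [-0.05 -0.41] Fz -0.79
```

Request:
drive_tool --increments '[[[0.003, 0, 0.0005, 0, -0.15, 0, 1], [0.005, 0, 0.0005, 0, -0.15, 0, 1], [0.0065, 0, 0.0005, 0, -0.15, 0, 1], [0.0075, 0, 0.0005, 0, -0.15, 0, 1]]]'

```text
time: 17.5
eef_pos: [0.537, 0.1885, 0.0681]
orientation: [[0.001, -0.179, 0.984], [0.001, 0.984, 0.179], [-1.0, 0.001, 0.001]]
force: [-0.1, 0.3, -0.3]
finger_gap: 0.268
```

Request:
drive_tool --increments '[[[0.0004, 0, 0, 0, 0, 0, 1], [0.0005, 0, 0, 0, 0, 0, 1]]]'

```text
time: 17.7
eef_pos: [0.5375, 0.1886, 0.0682]
orientation: [[0.002, -0.179, 0.984], [0.001, 0.984, 0.179], [-1.0, 0.001, 0.002]]
force: [-0.6, 0.9, 0.2]
finger_gap: 0.261
```

Request:
drive_tool --increments '[[[0.0004, 0, 0, 0, 0, 0, 1], [0.0004, 0, 0, 0, 0, 0, 1]]]'

```text
time: 17.9
eef_pos: [0.5377, 0.1886, 0.068]
orientation: [[0.003, -0.179, 0.984], [0.001, 0.984, 0.179], [-1.0, 0.001, 0.003]]
force: [-0.6, -1.2, -0.6]
finger_gap: 0.266
```

```bash
python3 rel.py
```

```text
t 17.9 box xy mm [  1.3 171.5] sole z 62.37 yaw err -0.05 zax z 0.0029 yax z 0.0007 Fbox [-0.78 -1.06] Fz -0.63
```

Request:
drive_tool --increments '[[[0.0006, 0, -0.001, 0, 0.15, 0, 1], [0.0009, 0, -0.001, 0, 0.15, 0, 1], [0.0009, 0, -0.001, 0, 0.15, 0, 1]]]'

```text
time: 18.2
eef_pos: [0.5366, 0.1885, 0.067]
orientation: [[-0.0, -0.179, 0.984], [0.001, 0.984, 0.179], [-1.0, 0.001, 0.0]]
force: [-0.2, -0.7, 0.3]
finger_gap: 0.265
```

Request:
drive_tool --increments '[[[0.0005, 0, 0, 0, 0, 0, 1], [0.0005, 0, 0, 0, 0, 0, 1]]]'

```text
time: 18.4
eef_pos: [0.5366, 0.1885, 0.0668]
orientation: [[0.0, -0.179, 0.984], [0.001, 0.984, 0.179], [-1.0, 0.001, 0.0]]
force: [-0.1, -0.5, 3.5]
finger_gap: 0.269
```

```bash
python3 rel.py
```

```text
t 18.4 box xy mm [  0.3 171.6] sole z 61.22 yaw err -0.05 zax z 0.0002 yax z 0.0007 Fbox [-0.15 -0.49] Fz 3.54
```

Request:
drive_tool --increments '[[[-0.0001, -0.003, 0, 0, 0, 0, 1], [-0.0001, -0.007, 0, 0, 0, 0, 1], [-0.0001, -0.011, 0, 0, 0, 0, 1], [-0.0001, -0.014, 0, 0, 0, 0, 1], [-0.0001, -0.016, 0, 0, 0, 0, 1]]]'

```text
time: 18.9
eef_pos: [0.5397, 0.1725, 0.067]
orientation: [[0.0, -0.178, 0.984], [0.001, 0.984, 0.178], [-1.0, 0.001, 0.0]]
force: [-0.6, 4.2, 2.6]
finger_gap: 0.269
```

Request:
drive_tool --increments '[[[0, -0.0015, 0, 0, 0, -0.1, 1], [0, -0.003, 0, 0, 0, -0.1, 1], [0, -0.0045, 0, 0, 0, -0.1, 1]]]'

```text
time: 19.2
eef_pos: [0.5403, 0.1694, 0.067]
orientation: [[0.0, -0.178, 0.984], [0.002, 0.984, 0.178], [-1.0, 0.002, 0.001]]
force: [-1.0, 9.2, 2.3]
finger_gap: 0.269
```

```bash
python3 rel.py
```

```text
t 19.2 box xy mm [  0.5 152.1] sole z 61.43 yaw err -0.12 zax z 0.0007 yax z 0.0015 Fbox [0.65 9.23] Fz 2.26
```

Request:
drive_tool --increments '[[[-0.0001, -0.0015, 0, -0.1, 0, -0.15, 1], [-0.0001, -0.0025, 0, -0.1, 0, -0.15, 1], [-0.0001, -0.0035, 0, -0.1, 0, -0.15, 1], [-0.0001, -0.0045, 0, -0.1, 0, -0.15, 1], [-0.0001, -0.0055, 0, -0.1, 0, -0.15, 1]]]'

```text
time: 19.7
eef_pos: [0.5409, 0.1651, 0.067]
orientation: [[0.0, -0.179, 0.984], [0.001, 0.984, 0.179], [-1.0, 0.001, 0.0]]
force: [-1.7, 7.7, 0.9]
finger_gap: 0.268
```

```bash
python3 rel.py
```

```text
t 19.7 box xy mm [  0.3 147.9] sole z 61.42 yaw err -0.07 zax z 0.0005 yax z 0.0009 Fbox [-0.32  7.93] Fz 0.89
```

Request:
drive_tool --increments '[[[0, -0.0015, 0, -0.1, 0, -0.15, 1], [0, -0.0025, 0, -0.1, 0, -0.15, 1], [0, -0.0035, 0, -0.1, 0, -0.15, 1], [0, -0.0045, 0, -0.1, 0, -0.15, 1], [0, -0.0055, 0, -0.1, 0, -0.15, 1]]]'

```text
time: 20.2
eef_pos: [0.5416, 0.1609, 0.067]
orientation: [[0.0, -0.18, 0.984], [0.0, 0.984, 0.18], [-1.0, 0.0, 0.0]]
force: [-1.4, 7.6, 1.8]
finger_gap: 0.271
```

```bash
python3 rel.py
```

```text
t 20.2 box xy mm [  0.2 143.6] sole z 61.37 yaw err -0.0 zax z 0.0005 yax z 0.0004 Fbox [-0.    7.72] Fz 1.82
```

Request:
drive_tool --increments '[[[0, -0.0015, 0, 0, 0, -0.15, 1], [0, -0.0023, 0, 0, 0, -0.15, 1], [0, -0.003, 0, 0, 0, -0.15, 1], [0, -0.0038, 0, 0, 0, -0.15, 1]]]'

```text
time: 20.6
eef_pos: [0.5419, 0.1584, 0.0669]
orientation: [[0.0, -0.179, 0.984], [-0.0, 0.984, 0.179], [-1.0, -0.0, 0.0]]
force: [-2.1, 7.0, 1.5]
finger_gap: 0.266
```

Request:
drive_tool --increments '[[[0, -0.0015, 0, 0, 0, -0.1, 1], [0, -0.002, 0, 0, 0, -0.1, 1]]]'

```text
time: 20.8
eef_pos: [0.5421, 0.1575, 0.0669]
orientation: [[0.0, -0.178, 0.984], [-0.0, 0.984, 0.178], [-1.0, -0.0, 0.0]]
force: [-2.4, 7.3, 1.4]
finger_gap: 0.267
```

```bash
python3 rel.py
```

```text
t 20.8 box xy mm [1.000e-01 1.402e+02] sole z 61.32 yaw err -0.08 zax z 0.0004 yax z -0.0002 Fbox [-1.01  7.58] Fz 1.37
```

Request:
drive_tool --increments '[[[0, -0.0015, 0, 0, 0, 0, 1], [0, -0.002, 0, 0, 0, 0, 1]]]'

```text
time: 21.0
eef_pos: [0.5422, 0.1568, 0.067]
orientation: [[0.0, -0.178, 0.984], [0.002, 0.984, 0.178], [-1.0, 0.002, 0.001]]
force: [-1.0, 7.1, 2.2]
finger_gap: 0.267
```

Request:
drive_tool --increments '[[[0, -0.0015, 0, 0, 0, 0, 1], [0, -0.002, 0, 0, 0, 0, 1]]]'

```text
time: 21.2
eef_pos: [0.5424, 0.1564, 0.0671]
orientation: [[0.0, -0.177, 0.984], [0.005, 0.984, 0.177], [-1.0, 0.005, 0.001]]
force: [-1.6, 11.3, 2.9]
finger_gap: 0.267
```

```bash
python3 rel.py
```

```text
t 21.2 box xy mm [  0.2 139.1] sole z 61.53 yaw err -0.18 zax z 0.0009 yax z 0.0047 Fbox [ 0.5  11.44] Fz 2.95
```

Request:
drive_tool --increments '[[[-0.0002, -0.001, 0, -0.1, 0, -0.3, 1], [-0.0002, -0.0018, 0, -0.1, 0, -0.3, 1]]]'

```text
time: 21.4
eef_pos: [0.5422, 0.1563, 0.0672]
orientation: [[0.0, -0.177, 0.984], [0.002, 0.984, 0.177], [-1.0, 0.002, 0.001]]
force: [-1.7, 10.8, 0.7]
finger_gap: 0.265
```

```bash
python3 rel.py
```

```text
t 21.4 box xy mm [  0.  138.9] sole z 61.56 yaw err -0.14 zax z 0.0008 yax z 0.0021 Fbox [ 0.26 10.89] Fz 0.7
```

Request:
drive_tool --increments '[[[0.0001, -0.0012, 0, -0.1, 0, -0.2, 1], [0.0001, -0.002, 0, -0.1, 0, -0.2, 1]]]'

```text
time: 21.6
eef_pos: [0.5422, 0.1563, 0.067]
orientation: [[0.001, -0.178, 0.984], [0.002, 0.984, 0.178], [-1.0, 0.002, 0.001]]
force: [-1.5, 12.3, 2.2]
finger_gap: 0.271
```

Run:
```python
from rel import *
rel();s=arm.get_image('side');cv2.imwrite('pics/s5.png',s);t=arm.get_image('top');cv2.imwrite('pics/t5.png',t)
```

```text
t 21.6 box xy mm [ -0. 139.] sole z 61.43 yaw err -0.1 zax z 0.0009 yax z 0.0018 Fbox [ 0.72 12.33] Fz 2.21
```

The force reads 12.3 N with no further motion, so the A shoulder is home. I'll retreat and go to B.

Request:
drive_tool --increments '[[[-0.0002, 0.01, 0, 0, 0, -0.1, 1], [-0.0003, 0.024, 0, 0, 0, -0.1, 1], [-0.001, 0.038, 0, 0, 0, -0.1, 1], [-0.03, 0.043, 0, 0, 0, -0.1, 1], [-0.068, 0.043, 0, 0, 0, -0.1, 1]]]'

```text
time: 22.2
eef_pos: [0.5321, 0.1996, 0.1339]
orientation: [[-0.004, -0.18, 0.984], [-0.001, 0.984, 0.18], [-1.0, -0.0, -0.004]]
force: [0.9, 1.2, -0.4]
finger_gap: 0.266
```

Request:
drive_tool --increments '[[[0, -0.05, 0.0005, 0, 0, 0, 1], [0, -0.1, 0.001, 0, 0, 0, 1], [0, -0.15, 0.001, 0, 0, 0, 1], [0, -0.2, 0.001, 0, 0, 0, 1], [0, -0.25, 0.001, 0, 0, 0, 1]]]'

```text
time: 22.7
eef_pos: [0.5781, -0.0471, 0.134]
orientation: [[-0.004, -0.18, 0.984], [-0.001, 0.984, 0.18], [-1.0, -0.0, -0.004]]
force: [0.5, 0.2, -0.4]
finger_gap: 0.268
```

```bash
python3 rel.py
```

```text
t 22.7 box xy mm [ -1.3 -67.6] sole z 128.38 yaw err 0.04 zax z -0.0044 yax z -0.0003 Fbox [0.58 0.12] Fz -0.38
```

Request:
drive_tool --increments '[[[0, -0.05, 0.0015, 0, -0.25, 0, 1], [0, -0.094, 0.0015, 0, -0.25, 0, 1], [0.015, -0.094, 0.0015, 0, -0.25, 0, 1], [0.045, -0.094, 0.0015, 0, -0.25, 0, 1], [0.058, -0.094, 0.0015, 0, -0.25, 0, 1]]]'

```text
time: 23.2
eef_pos: [0.5948, -0.1386, 0.0737]
orientation: [[-0.003, -0.18, 0.984], [0.001, 0.984, 0.18], [-1.0, 0.001, -0.003]]
force: [-0.4, -0.2, -1.1]
finger_gap: 0.268
```

```bash
python3 rel.py
```

```text
t 23.2 box xy mm [  -1.2 -160.6] sole z 68.15 yaw err 0.02 zax z -0.0033 yax z 0.0014 Fbox [-0.48 -0.14] Fz -1.13
```

Request:
drive_tool --increments '[[[0.0025, 0, 0.001, 0, -0.1, -0.08, 1], [0.0045, 0, 0.001, 0, -0.1, -0.08, 1], [0.006, 0, 0.001, 0, -0.1, -0.08, 1], [0.0065, 0, 0.001, 0, -0.1, -0.08, 1]]]'

```text
time: 23.6
eef_pos: [0.5966, -0.1383, 0.0681]
orientation: [[-0.0, -0.181, 0.984], [-0.001, 0.984, 0.181], [-1.0, -0.001, -0.0]]
force: [-0.5, 0.8, -1.6]
finger_gap: 0.272
```

Request:
drive_tool --increments '[[[0.0005, 0, 0, 0, 0, 0, 1], [0.0007, 0, 0, 0, 0, 0, 1]]]'

```text
time: 23.8
eef_pos: [0.5971, -0.1384, 0.0681]
orientation: [[0.001, -0.181, 0.984], [-0.001, 0.984, 0.181], [-1.0, -0.002, 0.001]]
force: [-0.5, -0.2, -0.3]
finger_gap: 0.263
```

```bash
python3 rel.py
```

```text
t 23.8 box xy mm [   1.1 -160.8] sole z 62.53 yaw err 0.07 zax z 0.001 yax z -0.0017 Fbox [-0.55 -0.13] Fz -0.25
```

Request:
drive_tool --increments '[[[0.0006, 0, -0.0008, 0, 0, 0.1, 1], [0.0011, 0, -0.0008, 0, 0, 0.1, 1], [0.0011, 0, -0.0008, 0, 0, 0.1, 1]]]'

```text
time: 24.1
eef_pos: [0.5963, -0.1386, 0.0671]
orientation: [[0.001, -0.181, 0.984], [0.0, 0.984, 0.181], [-1.0, 0.0, 0.001]]
force: [-0.7, 0.4, -0.6]
finger_gap: 0.27
```

Request:
drive_tool --increments '[[[0.0005, 0, 0, 0, 0, 0, 1], [0.0005, 0, 0, 0, 0, 0, 1]]]'

```text
time: 24.3
eef_pos: [0.5963, -0.1387, 0.0667]
orientation: [[0.001, -0.181, 0.984], [0.0, 0.984, 0.181], [-1.0, 0.0, 0.001]]
force: [-0.4, 0.4, 1.1]
finger_gap: 0.263
```

```bash
python3 rel.py
```

```text
t 24.3 box xy mm [   0.2 -160.9] sole z 61.13 yaw err 0.06 zax z 0.0011 yax z 0.0001 Fbox [-0.35  0.5 ] Fz 1.1
```

Request:
drive_tool --increments '[[[0.0001, 0.004, 0, 0, 0, 0, 1], [0.0001, 0.009, 0, 0, 0, 0, 1], [0.0001, 0.014, 0, 0, 0, 0, 1], [0.0001, 0.019, 0, 0, 0, 0, 1], [0.0001, 0.022, 0, 0, 0, 0, 1]]]'

```text
time: 24.8
eef_pos: [0.5924, -0.1165, 0.0669]
orientation: [[0.002, -0.181, 0.983], [0.0, 0.983, 0.181], [-1.0, -0.0, 0.002]]
force: [0.2, -1.8, 2.3]
finger_gap: 0.27
```

Request:
drive_tool --increments '[[[0.0001, 0.0015, 0, 0, 0, 0.1, 1], [0.0001, 0.003, 0, 0, 0, 0.1, 1], [0.0001, 0.0045, 0, 0, 0, 0.1, 1], [0.0001, 0.006, 0, 0, 0, 0.1, 1]]]'

```text
time: 25.2
eef_pos: [0.5915, -0.1107, 0.0668]
orientation: [[0.002, -0.181, 0.983], [0.002, 0.983, 0.181], [-1.0, 0.001, 0.002]]
force: [0.8, -2.6, 3.4]
finger_gap: 0.267
```

```bash
python3 rel.py
```

```text
t 25.2 box xy mm [   0.5 -132.6] sole z 61.24 yaw err 0.08 zax z 0.0018 yax z 0.0012 Fbox [ 0.3 -2.7] Fz 3.45
```

Request:
drive_tool --increments '[[[0, 0.0015, 0, 0, 0, 0.05, 1], [0, 0.0025, 0, 0, 0, 0.05, 1], [0, 0.0035, 0, 0, 0, 0.05, 1], [0, 0.0045, 0, 0, 0, 0.05, 1], [0, 0.0055, 0, 0, 0, 0.05, 1]]]'

```text
time: 25.7
eef_pos: [0.5913, -0.1068, 0.0669]
orientation: [[0.003, -0.181, 0.983], [0.0, 0.983, 0.181], [-1.0, -0.0, 0.003]]
force: [1.2, -7.1, -0.5]
finger_gap: 0.268
```

```bash
python3 rel.py
```

```text
t 25.7 box xy mm [   1.  -128.7] sole z 61.33 yaw err 0.1 zax z 0.0028 yax z -0.0004 Fbox [-0.11 -7.15] Fz -0.55
```

Request:
drive_tool --increments '[[[0.0001, 0.0015, 0, 0, 0.1, 0.1, 1], [0.0001, 0.0025, 0, 0, 0.1, 0.1, 1], [0.0001, 0.0033, 0, 0, 0.1, 0.1, 1]]]'

```text
time: 26.0
eef_pos: [0.5913, -0.105, 0.0669]
orientation: [[0.002, -0.182, 0.983], [-0.001, 0.983, 0.182], [-1.0, -0.001, 0.002]]
force: [1.6, -6.6, -0.1]
finger_gap: 0.267
```

Request:
drive_tool --increments '[[[0.0001, 0.0014, 0, 0, 0, 0.1, 1], [0.0001, 0.002, 0, 0, 0, 0.1, 1]]]'

```text
time: 26.2
eef_pos: [0.5914, -0.1045, 0.0669]
orientation: [[0.002, -0.182, 0.983], [-0.001, 0.983, 0.182], [-1.0, -0.001, 0.002]]
force: [1.4, -6.6, 2.1]
finger_gap: 0.265
```

```bash
python3 rel.py
```

```text
t 26.2 box xy mm [   1.5 -126.4] sole z 61.33 yaw err 0.14 zax z 0.0022 yax z -0.0015 Fbox [ 0.22 -6.77] Fz 2.07
```

Request:
drive_tool --increments '[[[0.0001, 0.0015, -0.0008, 0.1, 0, 0.2, 1], [0.0001, 0.0022, -0.0008, 0.1, 0, 0.2, 1]]]'

```text
time: 26.4
eef_pos: [0.591, -0.1038, 0.067]
orientation: [[0.003, -0.18, 0.984], [0.0, 0.984, 0.18], [-1.0, -0.0, 0.004]]
force: [1.9, -5.7, -0.5]
finger_gap: 0.263
```

Request:
drive_tool --increments '[[[0.0001, 0.0015, 0, 0, 0, 0.1, 1], [0.0001, 0.002, 0, 0, 0, 0.1, 1]]]'

```text
time: 26.6
eef_pos: [0.5912, -0.1033, 0.067]
orientation: [[0.004, -0.181, 0.984], [0.0, 0.984, 0.181], [-1.0, -0.001, 0.004]]
force: [1.0, -6.7, 1.2]
finger_gap: 0.267
```

Request:
drive_tool --increments '[[[0.0001, 0.0015, 0, 0, 0, 0.1, 1], [0.0001, 0.002, 0, 0, 0, 0.1, 1]]]'

```text
time: 26.8
eef_pos: [0.5912, -0.1028, 0.067]
orientation: [[0.005, -0.181, 0.983], [-0.0, 0.983, 0.181], [-1.0, -0.001, 0.004]]
force: [0.4, -7.1, 1.4]
finger_gap: 0.267
```

```bash
python3 rel.py
```

```text
t 26.8 box xy mm [   1.7 -124.7] sole z 61.37 yaw err 0.08 zax z 0.0044 yax z -0.0012 Fbox [-0.85 -7.04] Fz 1.41
```

Request:
drive_tool --increments '[[[0.0001, 0.0015, -0.0008, 0, 0.2, 0.15, 1], [0.0001, 0.0022, -0.0008, 0, 0.2, 0.15, 1]]]'

```text
time: 27.0
eef_pos: [0.5909, -0.1021, 0.0669]
orientation: [[0.002, -0.181, 0.983], [-0.0, 0.983, 0.181], [-1.0, -0.001, 0.002]]
force: [1.6, -6.2, 0.2]
finger_gap: 0.266
```

Request:
drive_tool --increments '[[[0.0001, 0.0015, 0, 0, 0, 0.1, 1], [0.0001, 0.0021, 0, 0, 0, 0.1, 1]]]'

```text
time: 27.2
eef_pos: [0.591, -0.1018, 0.0669]
orientation: [[0.003, -0.182, 0.983], [-0.001, 0.983, 0.182], [-1.0, -0.002, 0.002]]
force: [1.1, -9.3, 0.5]
finger_gap: 0.266
```

```bash
python3 rel.py
```

```text
t 27.2 box xy mm [   1.7 -123.8] sole z 61.34 yaw err 0.13 zax z 0.0024 yax z -0.0019 Fbox [-0.58 -9.34] Fz 0.48
```

Request:
drive_tool --increments '[[[0.0001, 0.0015, 0, 0, 0, 0.15, 1], [0.0001, 0.0021, 0, 0, 0, 0.15, 1]]]'

```text
time: 27.4
eef_pos: [0.5911, -0.1018, 0.067]
orientation: [[0.003, -0.182, 0.983], [-0.002, 0.983, 0.182], [-1.0, -0.002, 0.003]]
force: [0.9, -11.5, 0.2]
finger_gap: 0.266
```

Request:
drive_tool --increments '[[[0.0001, 0.0013, 0, 0, 0, 0.1, 1], [0.0001, 0.002, 0, 0, 0, 0.1, 1]]]'

```text
time: 27.6
eef_pos: [0.5912, -0.1018, 0.067]
orientation: [[0.004, -0.183, 0.983], [-0.003, 0.983, 0.183], [-1.0, -0.004, 0.003]]
force: [0.4, -11.0, -0.0]
finger_gap: 0.267
```

```bash
python3 rel.py
```

```text
t 27.6 box xy mm [   1.8 -123.7] sole z 61.37 yaw err 0.19 zax z 0.0029 yax z -0.0036 Fbox [ -1.57 -10.88] Fz -0.03
```

Request:
drive_tool --increments '[[[-0.0002, -0.01, 0, 0, 0, 0.1, 1], [-0.0003, -0.024, 0, 0, 0, 0.2, 1], [-0.001, -0.04, 0, 0, -0.2, 0.2, 1], [-0.03, -0.048, 0, 0, -0.2, 0.2, 1], [-0.075, -0.048, 0, 0, -0.2, 0.2, 1]]]'

```text
time: 28.1
eef_pos: [0.5976, -0.1503, 0.1398]
orientation: [[0.0, -0.181, 0.983], [0.003, 0.983, 0.181], [-1.0, 0.003, 0.001]]
force: [0.3, 0.3, -1.0]
finger_gap: 0.266
```

Request:
drive_tool --increments '[[[-0.03, 0.03, -0.03, 0, 0, 0, 1], [-0.045, 0.06, -0.06, 0, 0, 0, 1], [-0.045, 0.095, -0.09, 0, 0, 0, 1], [-0.045, 0.122, -0.112, 0, 0, 0, 1], [-0.045, 0.122, -0.112, 0, 0, 0, 1]]]'

```text
time: 28.6
eef_pos: [0.4603, -0.0485, 0.1847]
orientation: [[-0.005, -0.182, 0.983], [0.005, 0.983, 0.182], [-1.0, 0.006, -0.004]]
force: [0.2, -0.7, -0.6]
finger_gap: 0.265
```

Run:
```python
from rel import *
import pickle
s=rel();im=arm.get_image('wrist');cv2.imwrite('pics/w6.png',im);pickle.dump(s,open('w6.pkl','wb'))
crop(im,260,20,300,290,2.0,'pics/w6c.png')
```

```text
t 28.6 box xy mm [-117.4  -47.8] sole z 179.09 yaw err 0.12 zax z -0.0035 yax z 0.0062 Fbox [ 0.1  -0.75] Fz -0.65
```

View pics/w6c.png

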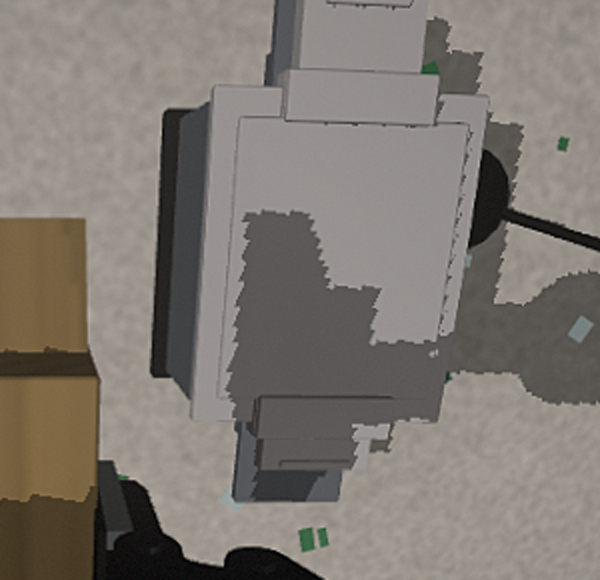

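The picture shows the lid standing up. Its flange corners are at crop (212,87), (488,96), (191,418) and (438,422), and the body wall is visible beneath it. I'll check the height by the 106 mm flange width, then move to the coaster.

Run:
```python
from lib import *
import pickle
from scipy.optimize import least_squares
s=pickle.load(open('w6.pkl','rb'));c=cam('wrist',s);q=np.load('box.npy');a=q[2]
Rz=np.array([[np.cos(a),-np.sin(a),0],[np.sin(a),np.cos(a),0],[0,0,1]])
f=lambda u:np.array(u,float)/2+[260,20]-.25
w=lambda X:np.array(X)@Rz.T+[q[0],q[1],.0012]
px=f([[212,87],[488,96],[191,418],[438,422]])
# p: dx, yA,zA,yB,zB
r=least_squares(lambda p:(proj(c,w([[p[0]-.053,p[1],p[2]],[p[0]+.053,p[1],p[2]],[p[0]-.053,p[3],p[4]],[p[0]+.053,p[3],p[4]]]))-px).ravel(),[0,.06,.08,-.06,.08])
print('dx yA zA yB zB mm',(r.x*1000).round(1),r.fun.round(1))
# ledge b corner check
print('ledge b pred',((proj(c,w([[-.025,-.112,.06],[.025,-.112,.06]]))-[260,20])*2).round(0))
for z in(.071,.0795):print(z,((proj(c,w([[-.053,.06,z],[.053,.06,z],[-.053,-.06,z],[.053,-.06,z]]))-[260,20])*2).round(0).tolist())
```

```text
dx yA zA yB zB mm [ -0.5  64.   79.6 -64.2  80.3] [ 0.  -0.2 -0.   0.2 -0.   1.   0.  -1.1]
ledge b pred [[234. 502.]
 [338. 501.]]
0.071 [[206.0, 101.0], [473.0, 110.0], [187.0, 403.0], [428.0, 403.0]]
0.0795 [[212.0, 98.0], [487.0, 107.0], [192.0, 409.0], [439.0, 409.0]]
```

Request:
drive_tool --increments '[[[-0.01, 0.05, -0.01, 0, 0, -0.3, 1], [-0.01, 0.1, -0.03, 0, 0, -0.3, 1], [-0.01, 0.15, -0.05, 0, 0, -0.3, 1], [-0.01, 0.2, -0.07, 0, 0, -0.3, 1], [-0.01, 0.25, -0.08, 0, 0, -0.3, 1]]]'

```text
time: 29.15
eef_pos: [0.3459, 0.1677, 0.1964]
orientation: [[0.001, -0.18, 0.984], [-0.001, 0.984, 0.18], [-1.0, -0.001, 0.001]]
force: [1.0, 0.8, -0.8]
finger_gap: 0.267
```

The rims measure 79.6 mm and 80.3 mm above the origin, both in the stated 78.7–81 range. The ledge check point matches the picture to about 1 px. Next I'll place the wedge.

Request:
drive_tool --increments '[[[0, 0.04, 0.03, 0, 0, 0, 1], [0.02, 0.08, 0.06, 0, 0, 0, 1], [0.04, 0.12, 0.09, 0, 0, 0, 1], [0.07, 0.1546, 0.1094, 0, 0, 0, 1], [0.11, 0.1546, 0.1094, 0, 0, 0, 1]]]'

```text
time: 29.65
eef_pos: [0.4333, 0.3457, 0.0871]
orientation: [[0.011, -0.181, 0.983], [0.006, 0.983, 0.181], [-1.0, 0.004, 0.012]]
force: [1.0, -1.2, -1.4]
finger_gap: 0.267
```

Request:
drive_tool --increments '[[[0.02, 0, 0, 0, 0, 0, 1], [0.03, 0, 0, 0, 0, 0, 1], [0.03, 0, 0, 0, 0, 0, 1]]]'

```text
time: 29.95
eef_pos: [0.434, 0.3452, 0.0557]
orientation: [[0.009, -0.18, 0.984], [0.005, 0.984, 0.18], [-1.0, 0.003, 0.01]]
force: [0.2, -0.7, -0.3]
finger_gap: 0.264
```

Request:
drive_tool --increments '[[[0.01, -0.0042, -0.0092, 0, 0.55, -0.18, 1], [0.02, -0.0042, -0.0092, 0, 0.55, -0.18, 1], [0.03, -0.0042, -0.0092, 0, 0.55, -0.18, 1], [0.036, -0.0042, -0.0092, 0, 0.55, -0.18, 1], [0.037, -0.0042, -0.0092, 0, 0.55, -0.18, 1]]]'

```text
time: 30.45
eef_pos: [0.4257, 0.3393, 0.0179]
orientation: [[-0.001, -0.18, 0.984], [-0.001, 0.984, 0.18], [-1.0, -0.001, -0.001]]
force: [-0.7, -0.6, -0.2]
finger_gap: 0.267
```

Request:
drive_tool --increments '[[[0.0015, 0, 0, 0, 0, 0, 1], [0.003, 0, 0, 0, 0, 0, 1], [0.0041, 0, 0, 0, 0, 0, 1], [0.0043, 0, 0, 0, 0, 0, 1]]]'

```text
time: 30.85
eef_pos: [0.4258, 0.3394, 0.0137]
orientation: [[-0.001, -0.18, 0.984], [-0.001, 0.984, 0.18], [-1.0, -0.0, -0.001]]
force: [-0.1, 0.3, -0.3]
finger_gap: 0.263
```

Request:
drive_tool --increments '[[[0.0005, 0, 0, 0, 0, 0.05, 1], [0.0006, 0, 0, 0, 0, 0.05, 1]]]'

```text
time: 31.05
eef_pos: [0.4259, 0.3395, 0.0134]
orientation: [[-0.0, -0.18, 0.984], [0.001, 0.984, 0.18], [-1.0, 0.001, -0.0]]
force: [-1.2, 0.1, 3.8]
finger_gap: 0.269
```

Request:
drive_tool --increments '[[[0, 0, 0, 0, 0, 0, 0.7], [0, 0, 0, 0, 0, 0, 0.5], [0, 0, 0, 0, 0, 0, 0.2], [0, 0, 0, 0, 0, 0, 0], [0, 0, 0, 0, 0, 0, 0]]]' --squeeze 20

```text
time: 31.55
eef_pos: [0.4259, 0.3395, 0.0134]
orientation: [[-0.0, -0.18, 0.984], [0.001, 0.984, 0.18], [-1.0, 0.001, -0.0]]
force: [-0.3, -0.3, 0.1]
finger_gap: 0.958
```

Request:
drive_tool --increments '[[[0, 0, 0, 0, 0, 0, 0], [-0.01, 0, 0, 0, 0, 0, 0], [-0.04, 0, 0, 0, 0, 0, 0], [-0.09, 0, 0, 0, 0, 0, 0], [-0.14, 0, 0, 0, 0, 0, 0]]]'

```text
time: 32.05
eef_pos: [0.4252, 0.3389, 0.155]
orientation: [[-0.002, -0.18, 0.984], [-0.0, 0.984, 0.18], [-1.0, 0.0, -0.002]]
force: [1.1, 0.4, -0.7]
finger_gap: 1.002
```

Request:
drive_tool --increments '[[[-0.03, 0, -0.05, 0, 0, 0, 0], [-0.03, 0, -0.05, 0, 0, 0, 0], [-0.03, 0, -0.05, 0, 0, 0, 0]]]'

```text
time: 32.35
eef_pos: [0.3751, 0.3299, 0.1866]
orientation: [[-0.0, -0.181, 0.983], [0.001, 0.983, 0.181], [-1.0, 0.001, -0.0]]
force: [1.3, -0.3, -0.6]
finger_gap: 0.997
```

Run:
```python
from rel import *
import pickle
s=rel();im=arm.get_image('wrist');pickle.dump(s,open('w7.pkl','wb'));side=arm.get_image('side')
a=cv2.resize(im[20:330,150:450],(400,413));b=cv2.resize(side[130:337,160:360],(400,413),interpolation=cv2.INTER_CUBIC)
cv2.imwrite('pics/w7.png',np.hstack([a,b]))
```

```text
t 32.35 box xy mm [-133.3  339.7] sole z 181.0 yaw err 0.09 zax z -0.0001 yax z 0.0008 Fbox [ 1.27 -0.53] Fz -0.61
```

View pics/w7.png

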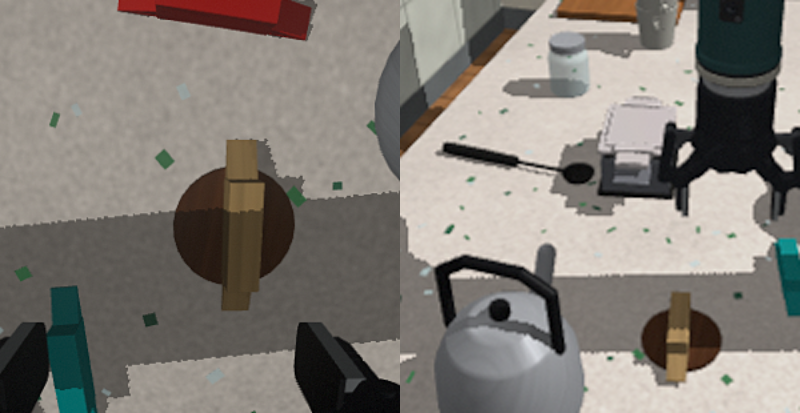

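```bash
python3 -c "
from rig import arm
print(arm.close_job())"
```

```text
the job is handed in; nothing more can be done
None
```

The lid is loose and about level, the wedge is back flat on the coaster, and the job is handed in. It took about 32 s of the 72 s allowed.

**Working the lid:** I made four turns in order: +y end part way, -y end most of the way, +y home to the shoulder, then -y home to the shoulder. At each home position the wedge stopped moving while the force rose. It read 12.3 N at +y and 11.5 N at -y, the highest pushing force I saw at each end. These readings came only at the end of each move call, so a brief higher peak between them would not show.

**Tipping:** I estimate the lid never tipped more than about 1.8°. That comes from the geometry and how far the wedge went in; I did not measure it in pictures during the work.

**Last checks:**
- **Lid height:** the wrist camera put the rims at about 79.6 mm (+y) and 80.3 mm (-y) above the box origin. Both are within the stated 78.7–81 mm, and the lid is about 0.3° off level. Camera accuracy is roughly 2 mm.
- **Wedge:** the last picture shows it flat on the coaster and about 3–4 mm off centre. It lies about 90° round from its starting direction. The gripper is open and clear of everything.
- **Other things:** the spoon, kettle, jar and look-alikes appear where they were.

No check failed. The top camera's first estimate of the box position was about 6 mm off the wrist camera's. I used the wrist camera's, and the later contacts and the ledge position in the last lid picture agreed with it.

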